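Bearing ball over the bench camera

ROBOT

A 6-joint arm with a two-finger parallel gripper is mounted at the origin on a cart in front of the work surface, level with it; the furniture and walls round the work are solid. World frame = base frame: x ahead of the robot, y to its left, z up, the work surface at z = 0. Lengths are in m, angles in rad, forces in N, time in s.
With the tool pointing down it reaches from about 0.375 to 0.975 m from the base axis. Payload 3.8 kg.
Tool frame: the origin (TCP) lies midway between the tips of the shut fingers; the grasp point (between the pads) lies 19 mm behind it; z points along the fingers, y is the direction in which the jaws open and shut (so a half turn about z gives the same grasp; the last joint's range is limited). The gripper opens to 85 mm and grips with 20 to 120 N. Pads are 22 mm wide; open, the fingers measure 114 mm over their backs; the gripper's body (76 mm by 85 mm) begins 54 mm behind the grasp point. The pads swing forward as they close: fully open they stand 13 mm farther back than shut.
Start: joints at [-1.294, 0.264, 1.604, -0, 1.274, -0.037], TCP at [0.208, -0.642, 0.21] pointing down, gripper open.
Joint ranges: [-2.63, 2.63], [-0.94, 2.18], [0.31, 2.57], [-1.31, 4.45], [0, 2.66], [-2.55, 2.55]. Speed limits (rad/s): [2.57, 2.57, 3.14, 3.14, 3.14, 3.14].

INTERFACE

Orientations are given as a rotation vector (axis times angle).
In Python, from workcell import bot gives the robot as it stands.
- The arm moves only by the tool drive_tool, never from a script. Its argument "deltas" is a list of rows, each an object with "hand": the opening, from 0 (shut) to 1 (fully open); "offset": the shift along the world's x, y, z in cm, a list of three; "angular": the turn, a rotation vector about the world's x, y, z in degrees, a list of three. A call has 1 to 8 rows; each row is the pose to reach, as a shift and turn from the pose commanded when the call began; what a row does not reach only later rows make up. A row lasts 1/8 s, in which the tool goes at most 62.5 mm and 10.7 degrees, less where a joint would pass 70% of its speed; a pose out of reach is approached as far as the arm can. A call with a gripper value outside its range is refused whole. The fingers move at their own pace and stop on an object; "force" is the grip in N (left out, the last holds). Time passes only in rows, so rows that repeat a pose let the fingers close. It gives the time, the measured TCP pose, the force and the opening at its end, in the units of the state.
- bot.read_state(): the state, without advancing time (a new reading comes with each control period).
- bot.read_camera(name): name is "side" or "top"; returns a dict with "frame" (400x640x3 uint8, blue, green, red), "mtx" (3x3 intrinsics, pixels), "R" (3x3) and "t" (3): a world point X has camera coordinates R X + t. Camera axes: x right, y down, z forward; pixel columns grow to the right and rows downward; lengths in m; the calibration is good to about 2 mm. A picture is of the moment at which its call begins. There is no depth.
- bot.finish_job(): hands the job in, once; it reports no verdict.
The state is a dict: "time": time; "q": joint angles; "joint_vel": joint speeds; "joint_torque": joint torques, N m; "tool_pos": TCP position; "tcp_rot": TCP orientation; "wrist_force": force on the tool from outside, world axes, zero at the start; "torque": the same for the moment, N m; "width": opening from 0.0 (shut) to 1.0 (fully open).
Only numpy, scipy, OpenCV 4.12 (cv2) and the standard library are available. Lean on these libraries where they do the work, as an engineer would, in place of code of your own. Each camera call takes 0.05 s, during which the arm holds its last target. There are 200 camera calls.

TASK

Uncover the bench camera for checking a bearing ball: lift the dust cover off the camera window and hang it by its eye on the hook stand. Then pick up the two-pocket tray by its fin and, keeping it level so that the loose ball never leaves its pocket, hold it still and level with the ball's pocket centred over the camera window, its underside about 5 cm above the glass. Finish while holding the tray there; touch the ball at no time and leave the phone, gear and tape roll where they lie.

Things in the scene. Friction and masses are not known exactly. Their poses are not given: they have to be found in the camera images.
- camera: The bench camera: a fixed black square box 100 x 100 mm, 36 mm high, on the desk, looking straight up. Origin at the centre of its underside. The air over the work is free, but a box with lamps overhangs the far left end of the desk (y over 0.45 m) and the air over the hand at its start there is not: leave sideways.
- camera_window (a point): Centre of the camera's round window (58 mm across, flush with the top of the box), 36 mm above the desk.
- cover: The loose grey dust cover that stands on the camera window (80 g, may vary by a third): a round foot plate 64 mm across and 6 mm thick, on it an upright tab 6 mm thick, 50 mm wide, its top 100 mm above the underside of the foot; a round eye 30 mm across goes through the tab. Origin at the centre of the underside. Its z points up; its x is square to the tab (along the axis of the eye), y runs along the width of the tab. Both faces are alike.
- cover_center (a point): Centre of the dust cover, 50 mm above its underside (inside the tab's thickness). The solid part of the tab above the eye reaches from 7 to 50 mm above this point, and is 6 mm thick along x: grip it there.
- cover_eye (a point): Centre of the cover's eye, 42 mm above the underside of the cover.
- hook_stand: The fixed steel hook stand: round foot 90 mm across and 10 mm thick, a thin upright post on its centre, and from the top of the post a level round rod 10 mm thick with its axis 150 mm above the desk, pointing along the stand's own -x, 88 mm long. Its free end bends up: the tip is 96 mm from the post axis and its topmost point 161 mm above the desk. Nothing of the stand is higher than that. Origin at the centre of the underside of the foot.
- hook_rod (a point): Point on the axis of the level rod, 55 mm from the post axis and 150 mm above the desk: a good place to hang the eye. Its x is along the rod, towards the post. The rod's free tip is 41 mm from it along -x.
- tray: The loose white ball tray (160 g, may vary by a third): a plate 130 x 60 mm, 8 mm thick, with two round pockets 34 mm across whose clear floors lie 4 mm under the plate's top face, 40 mm either side of the middle along x; across the middle stands a grip fin 8 mm thick along x, 44 mm wide along y, its top 76 mm above the tray's underside. Origin at the centre of the underside, z up.
- tray_center (a point): Centre of the tray, 38 mm above its underside, in the middle of the fin; axes as the tray's. The fin reaches 38 mm above this point.
- ball_pocket (a point): Centre of the clear floor of the pocket with the ball, 4 mm above the tray's underside and 40 mm from the fin along the tray's -x. The other pocket is empty.
- ball: The steel bearing ball, 20 mm across, 33 g, loose in its pocket; it can roll up to 7 mm off the pocket's centre.
- ball_center (a point): Centre of the ball.
- phone: Black phone, 164 x 75 x 9 mm, lying loose on the desk; not to be moved.
- print_gear: Printed gear, 49 mm across, 16 mm high, loose on the desk; not to be moved.
- tape_roll: Black tape roll, 66 mm across, 19 mm high, loose on the desk; not to be moved.
Mind the look-alikes: they are no part of the job. Leave any green look-alike of the cover alone.

How it is judged:
On the way, in this order (a step that is already met when the one before it is completed fails the run):
1. the dust cover hangs by its eye on the hook's rod, let go (x of cover_eye in the frame of hook_rod between -0.034 and 0.045 m and y of cover_eye in the frame of hook_rod between -0.013 and 0.013 m and z of cover_eye in the frame of hook_rod between -0.018 and -0.002 m and angle between cover_center's own z axis and vertical below 0.4 rad and contact force between cover and hook_stand above 0.2 N and contact force between cover and the arm below 0.05 N and contact force between cover and the fingers below 0.05 N), for 0.3 s.
2. the tray, held by the fingers, is lifted clear of the desk with the ball in its pocket (height (world z) of tray_center above 0.058 m and contact force between the fingers and tray above 1 N and distance between ball_center and ball_pocket below 0.016 m), for 0.1 s.
At the end, for the whole second after the job is handed in: Cover hanging at rest by its eye on the rod, untouched; tray held only by the fingers, still, level within 7 degrees, ball resting in its pocket, pocket centre within 15 mm of the window centre seen from above, underside 25 to 80 mm above the window (all of step 1 and linear speed of cover below 0.05 m/s and horizontal distance between ball_pocket and camera_window below 0.015 m and z of ball_pocket in the frame of camera_window between 0.029 and 0.084 m and angle between tray_center's own z axis and vertical below 0.12 rad and linear speed of tray below 0.02 m/s and angular speed of tray below 0.15 rad/s and distance between ball_center and ball_pocket below 0.016 m and linear speed of ball below 0.03 m/s and contact force between the fingers and tray above 1 N and contact force between tray and camera below 0.05 N and contact force between tray and hook_stand below 0.05 N and contact force between tray and cover below 0.05 N); the arm keeps its last pose, push and grip.
It fails at once if the ball has left its pocket (distance between ball_center and ball_pocket above 0.022 m).
It fails at once if the tray is tipped by more than 20 degrees (angle between tray_center's own z axis and vertical above 0.35 rad).
It fails at once if the robot touches the ball (contact force between any of the fingers, the arm and ball above 0.1 N).
It fails at once if the phone, gear or tape roll is moved by more than 20 mm (distance of any of phone, print_gear, tape_roll from where it was at the start of the episode above 0.02 m).
It also fails if it takes over 67 s, if anything falls off the work surface, if the arm or the gripper's body presses on something with over 40 N, if the wrist force passes 120 N, or if a joint passes its speed limit or range.

## Working session

There is one attempt and no reset: what is moved stays moved. The work goes in short steps, Python scripts to look and compute and a tool call to move; the robot and the scene stay as the last step left them, time stands still between calls to the robot, and variables do not carry over. Pictures are saved under pics/ and viewed, about 8 in all and at most 12, crops included, and the job is handed in when it is done.

Besides the shell and the picture viewer there is one more tool, called after "Emit:" as a command line: name --argument value ..., lists and objects as JSON in quotes. drive_tool: Moves the arm, as the interface text tells. Its arguments: {"type":"object","properties":{"deltas":{"type":"array"},"force":{"type":"number"}},"required":["deltas"]}

```bash
mkdir -p pics; cat > h.py <<'E'
import numpy as np, cv2
from workcell import bot
def ray(c,u,v):
    d=c["R"].T@np.linalg.inv(c["mtx"])@np.array([u,v,1.]); o=-c["R"].T@c["t"]; return o,d
def onplane(c,u,v,z):
    o,d=ray(c,u,v); return o+d*(z-o[2])/d[2]
def proj(c,X):
    p=c["mtx"]@(c["R"]@np.asarray(X,float)+np.asarray(c["t"]).ravel()); return p[:2]/p[2]
def tri(rs):
    A=0;b=0
    for o,d in rs:
        d=d/np.linalg.norm(d);P=np.eye(3)-np.outer(d,d);A=A+P;b=b+P@o
    return np.linalg.solve(A,b)
def snap(n):
    c=bot.read_camera(n); c["t"]=np.asarray(c["t"]).ravel(); return c
E
python3 - <<'E'
from h import *
import pickle
s=bot.read_state();print(s)
C={n:snap(n) for n in("top","side")}
pickle.dump(C,open("c0.pkl","wb"))
for n,c in C.items():
    cv2.imwrite(f"pics/{n}0.png",c["frame"]);print(n,-c["R"].T@c["t"],c["R"],c["mtx"][0,0])
E
```

```text
{'time': 0.0, 'q': array([-1.29388786e+00,  2.64750424e-01,  1.60538141e+00,  2.86400834e-06,
        1.27368086e+00, -3.69052183e-02]), 'joint_vel': array([ 1.27795773e-03,  2.84611744e-04,  2.61215977e-04,  9.02699013e-04,
        1.15996012e-05, -4.92879646e-04]), 'joint_torque': array([ 1.92404164e-03, -5.15107334e+01, -3.67317832e+01,  1.77057827e-04,
        1.28329601e-02, -2.43649900e-06]), 'tool_pos': array([ 0.20814856, -0.64129097,  0.20895991]), 'tcp_rot': array([-3.10082216e+00, -4.90571428e-01,  4.12910756e-04]), 'wrist_force': array([ 0.35608806,  0.04696523, -0.17246767]), 'torque': array([0.01091925, 0.03132503, 0.01498429]), 'width': 1.0039324174662836}
top [0.35897665 0.04535182 1.36948521] [[-0.02954147 -0.99942003  0.01693849]
 [-0.9935516   0.02750379 -0.10999433]
 [ 0.10946466 -0.02007866 -0.99378787]] 505.04156855818104
side [ 0.57186656 -0.98899099  0.49008601] [[ 9.98985794e-01  4.50263156e-02  1.23378479e-04]
 [ 1.60335632e-02 -3.53168823e-01 -9.35422208e-01]
 [-4.20750421e-02  9.34475475e-01 -3.53532569e-01]] 446.8904855721321
```

View pics/top0.png

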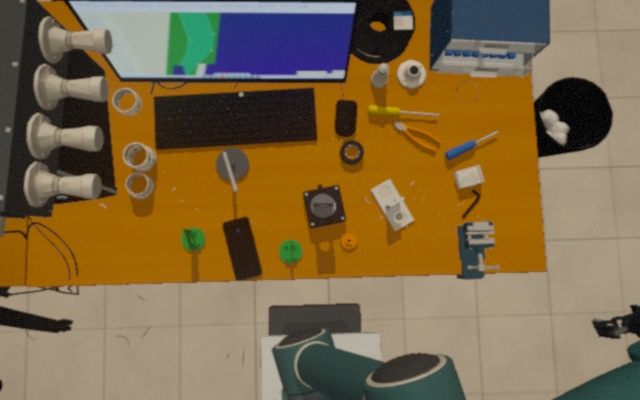

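View pics/side0.png

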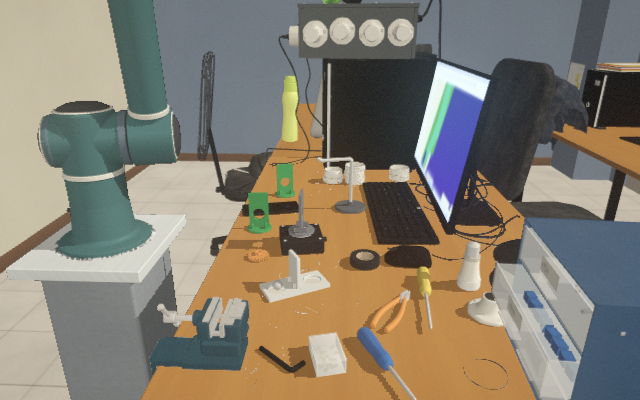

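The top view shows the camera box at (325,206) with the grey cover on it. The hook stand foot is at (232,165), the tray at (392,205), the phone at (242,248), the gear at (349,241) and the tape at (351,152). There are three cover candidates: green at (193,239), green at (290,250) and grey at (323,205). Only the grey one is on the window, so it is the one meant. Enlarging to confirm and measure.

```bash
python3 - <<'E'
from h import *
import pickle
C=pickle.load(open("c0.pkl","rb"))
t=C["top"]["frame"];s=C["side"]["frame"]
a=cv2.resize(t[140:235,210:420],None,fx=3.8,fy=3.8,interpolation=cv2.INTER_CUBIC)
b=cv2.resize(s[145:305,255:415],None,fx=3.75,fy=3.75,interpolation=cv2.INTER_CUBIC)
cv2.imwrite("pics/ct.png",a);cv2.imwrite("pics/cs.png",b)
# camera box dark contour, tray white contour in top
g=cv2.cvtColor(t,cv2.COLOR_BGR2HSV)
def blobs(c,m,box,z,amin=60):
    x0,y0,x1,y1=box;mm=np.zeros_like(m);mm[y0:y1,x0:x1]=m[y0:y1,x0:x1]
    for k in cv2.findContours(mm,0,1)[0]:
        if cv2.contourArea(k)<amin: continue
        r=cv2.minAreaRect(k);p=cv2.boxPoints(r)
        P=np.array([onplane(c,*q,z)[:2] for q in p])
        print("px",np.round(r[0],1),"area",cv2.contourArea(k),"ctr",P.mean(0).round(4),"sides",np.linalg.norm(P[1]-P[0]).round(4),np.linalg.norm(P[2]-P[1]).round(4),"angs",np.degrees(np.arctan2(*(P[1]-P[0])[::-1])).round(1),np.degrees(np.arctan2(*(P[2]-P[1])[::-1])).round(1))
sat=g[...,1]<110
print("box");blobs(C["top"],((g[...,2]<110)&(g[...,1]<150)).astype(np.uint8)*255,(296,180,352,232),.036)
print("tray");blobs(C["top"],((g[...,2]>120)&sat).astype(np.uint8)*255,(362,172,420,236),.008)
print("foot");blobs(C["top"],((g[...,2]<150)&sat).astype(np.uint8)*255,(210,145,255,190),.010)
E
```

```text
box
px [324.  204.6] area 1173.0 ctr [ 0.4918 -0.0187] sides 0.0958 0.1026 angs -80.2 -170.8
tray
px [393.  204.1] area 1051.5 ctr [ 0.4907 -0.2074] sides 0.0696 0.1316 angs -60.7 -151.7
foot
px [232.5 165.5] area 688.5 ctr [0.6082 0.2257] sides 0.0886 0.0938 angs -45.5 -136.7
```

View pics/ct.png

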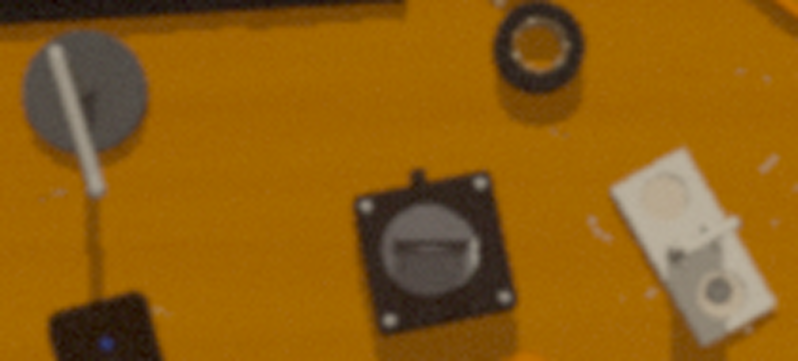

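View pics/cs.png

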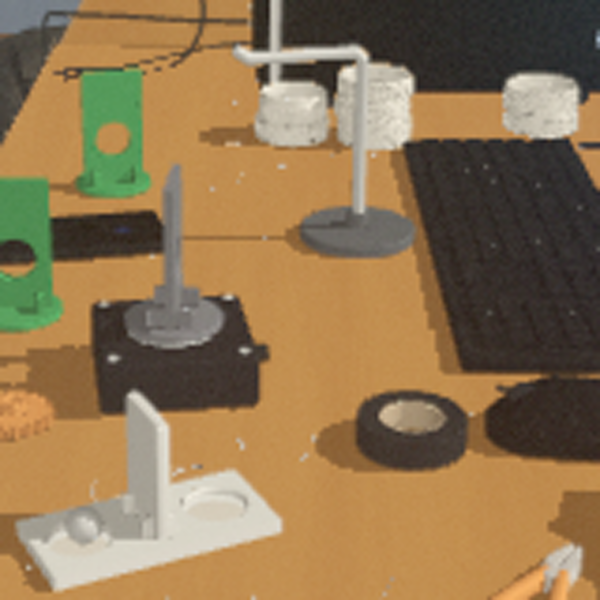

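The crop confirms it. The grey cover at full-image px (323,205) stands on the camera window. Its tab runs along the image columns and is edge-on in the side view, and both look-alikes are green. The tray's ball pocket is the one nearer the robot, at px (399,216). Now computing poses.

```bash
python3 - <<'E'
from h import *
import pickle
C=pickle.load(open("c0.pkl","rb"));T,S=C["top"],C["side"]
t=lambda u,v:(210+(u+.5)/3.8-.5,140+(v+.5)/3.8-.5)
s=lambda u,v:(255+(u+.5)/3.75-.5,145+(v+.5)/3.75-.5)
P=lambda q,z:onplane(T,*t(*q),z)
Q=lambda q,z:onplane(S,*s(*q),z)
tr=lambda a,b:tri([ray(T,*t(*a)),ray(S,*s(*b))]).round(4)
sc=np.array([P(q,.036) for q in[(365,205),(480,182),(505,297),(389,320)]]);print("cam",sc.mean(0))
ss=np.array([Q(q,.036) for q in[(102,303),(113,358),(229,297),(244,351)]]);print("cam side",ss.mean(0))
print("foot cover",P((430,250),.042),Q((175,322),.042))
a,b=P((395,243),.136),P((468,243),.136);print("tab top",a,b,np.linalg.norm(a-b))
print("tab top side",Q((174,168),.136), "eye-less base corners")
a,b=P((55,50),.15),P((97,186),.15);print("rod",a,b,np.linalg.norm(a-b),np.degrees(np.arctan2(*(a-b)[1::-1])))
print("post",tr((55,50),(362,52)),"tip",tr((97,186),(242,52)),"foot",P((85,92),.01),Q((357,230),.01))
a,b=P((665,193),.008),P((719,292),.008);print("pockets",a,b,np.linalg.norm(a-b),"mid",(a+b)/2,"xdir",np.degrees(np.arctan2(*(a-b)[1::-1])))
a,b=Q((214,503),.008),Q((84,535),.008);print("pockets side",a,b,np.linalg.norm(a-b),(a+b)/2,np.degrees(np.arctan2(*(a-b)[1::-1])))
c=[P(q,.008) for q in[(610,190),(685,148),(777,305),(706,347)]];print("tray mid",np.mean(c,0),[np.linalg.norm(c[i]-c[i-1]).round(4) for i in range(4)])
# colour-based tab edge in the top view: print profile of dark/bright rows
f=T["frame"][196:218,308:340].mean(2).astype(int)
print(f)
E
```

```text
cam [ 0.48881123 -0.01864794  0.036     ]
cam side [ 0.49210553 -0.02174204  0.036     ]
foot cover [ 0.48888001 -0.01505423  0.042     ] [ 0.49454134 -0.02811565  0.042     ]
tab top [0.48485554 0.01169956 0.136     ] [ 0.48354256 -0.03550254  0.136     ] 0.04722035611080819
tab top side [ 0.49299861 -0.00189253  0.136     ] eye-less base corners
rod [0.61443237 0.2272734  0.15      ] [0.52534199 0.20146943 0.15      ] 0.09275203824964479 16.153031572894037
post [0.6159 0.2276 0.1481] tip [0.5264 0.2011 0.1544] foot [0.6126065  0.22706292 0.01      ] [0.61662189 0.21421351 0.01      ]
pockets [ 0.52855973 -0.18648299  0.008     ] [ 0.45636808 -0.22182811  0.008     ] 0.08037979832621905 mid [ 0.49246391 -0.20415555  0.008     ] xdir 26.08642895089612
pockets side [ 0.52770171 -0.18868698  0.008     ] [ 0.46047615 -0.2241942   0.008     ] 0.07602657103274474 [ 0.49408893 -0.20644059  0.008     ] 27.84213912684196
tray mid [ 0.48898676 -0.20573725  0.008     ] [np.float64(0.1308), np.float64(0.0624), np.float64(0.1298), np.float64(0.0595)]
[[ 42  41  36  37  41  40  63  79  87  92  95
[... 2181 characters left out ...]
9  87  78  59  43  46  38  40  39]
 [ 38  39  38  41  46  59  68  74  73  75  77  73  75  73  76  75  77  77
   77  74  73  75  77  79  75  60  44  42  36  39  42  37]
 [ 41  40  37  39  40  44  53  66  71  75  75  75  74  76  74  73  72  70
   72  70  74  73  79  73  61  46  42  39  37  36  37  38]
 [ 41  37  39  39  40  31  44  55  65  69  70  75  75  74  77  78  74  75
   73  73  66  64  56  51  38  36  42  40  41  35  36  34]
 [ 39  34  36  38  37  31  35  38  47  56  65  71  69  75  73  72  75  70
   69  61  52  48  37  31  35  38  37  40  37  36  40  37]
 [ 41  41  42  35  40  38  39  35  35  41  46  52  54  57  62  57  59  51
   50  38  36  34  37  38  33  39  38  37  37  38  39  35]]
```

Emit:
drive_tool --deltas '[{"hand": 1, "offset": [2, 4.5, 0], "angular": [0, 0, 5]}, {"hand": 1, "offset": [4, 9, 0], "angular": [0, 0, 10]}, {"hand": 1, "offset": [6, 13.5, 0], "angular": [0, 0, 15]}, {"hand": 1, "offset": [8, 18, 0], "angular": [0, 0, 20]}, {"hand": 1, "offset": [10, 22.5, 0], "angular": [0, 0, 25]}, {"hand": 1, "offset": [12, 27, 0], "angular": [0, 0, 30]}, {"hand": 1, "offset": [14, 31.5, 0], "angular": [0, 0, 35]}, {"hand": 1, "offset": [16, 36, 0], "angular": [0, 0, 40]}]'

```text
time: 1.1
tool_pos: [0.3685, -0.2803, 0.2099]
tcp_rot: [-2.746, -1.526, -0.0]
wrist_force: [1.0, 0.5, 0.4]
width: 1.002
```

Emit:
drive_tool --deltas '[{"hand": 0.8, "offset": [2, 4.5, 0], "angular": [0, 0, 5]}, {"hand": 0.6, "offset": [4, 9, 0], "angular": [0, 0, 10]}, {"hand": 0.6, "offset": [6, 13.5, 0], "angular": [0, 0, 15]}, {"hand": 0.6, "offset": [8, 18, 0], "angular": [0, 0, 20]}, {"hand": 0.6, "offset": [10, 22.5, 0], "angular": [0, 0, 25]}, {"hand": 0.6, "offset": [12.2, 26.8, 0], "angular": [0, 0, 30.4]}, {"hand": 0.6, "offset": [12.2, 26.8, 0], "angular": [0, 0, 30.4]}, {"hand": 0.6, "offset": [12.2, 26.8, 0], "angular": [0, 0, 30.4]}]'

```text
time: 2.1
tool_pos: [0.4898, -0.0142, 0.2098]
tcp_rot: [-2.252, -2.19, 0.002]
wrist_force: [0.4, 0.2, 0.2]
width: 0.602
```

Emit:
drive_tool --deltas '[{"hand": 0.6, "offset": [0, 0, -3], "angular": [0, 0, 0]}, {"hand": 0.6, "offset": [0, 0, -5], "angular": [0, 0, 0]}, {"hand": 0.6, "offset": [0, 0, -7], "angular": [0, 0, 0]}, {"hand": 0.6, "offset": [0, 0, -9], "angular": [0, 0, 0]}, {"hand": 0.6, "offset": [0, 0, -10.5], "angular": [0, 0, 0]}, {"hand": 0.6, "offset": [0, 0, -10.6], "angular": [0, 0, 0]}, {"hand": 0.6, "offset": [0, 0, -10.6], "angular": [0, 0, 0]}]'

```text
time: 2.98
tool_pos: [0.4907, -0.0145, 0.1048]
tcp_rot: [2.253, 2.189, 0.001]
wrist_force: [0.6, 0.2, -0.3]
width: 0.601
```

```bash
python3 - <<'E'
from h import *
s=snap("side")["frame"];t=snap("top")["frame"]
b=cv2.resize(s[140:270,240:370],None,fx=3,fy=3,interpolation=2)
a=cv2.resize(t[150:280,260:390],None,fx=3,fy=3,interpolation=2)
cv2.imwrite("pics/g1.png",np.hstack([b,a]))
E
```

```text
(no output)
```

View pics/g1.png

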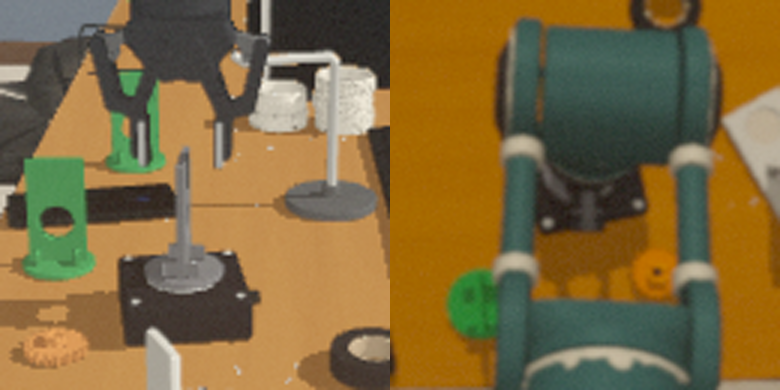

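The side view shows the tab (crop col 183) centred between the pads (cols 148 and 215), but it overlaps them less than I expected. Checking by projection.

```bash
python3 - <<'E'
from h import *
import pickle
S=pickle.load(open("c0.pkl","rb"))["side"]
f=lambda X:((proj(S,X)-[240,140])*3).round(0)
for y in(-.012,-.02,-.028):
  print(y,"tabtop",f([.491,y,.136]),"edge near",f([.491,y-.025,.136]),"edge far",f([.491,y+.025,.136]),"foot ctr",f([.491,y,.042]))
print("tcp",f([.4907,-.0145,.1048]),f([.4907,-.0145,.112]),f([.4907,-.0145,.117]))
E
```

```text
-0.012 tabtop [180. 153.] edge near [177. 164.] edge far [182. 142.] foot ctr [181. 263.]
-0.02 tabtop [179. 156.] edge near [176. 168.] edge far [181. 145.] foot ctr [180. 267.]
-0.028 tabtop [178. 160.] edge near [175. 171.] edge far [180. 149.] foot ctr [179. 271.]
tcp [179. 191.] [179. 183.] [179. 177.]
```

Emit:
drive_tool --deltas '[{"hand": 0.6, "offset": [0, 0, -0.4], "angular": [0, 0, 0]}, {"hand": 0.3, "offset": [0, 0, -0.4], "angular": [0, 0, 0]}, {"hand": 0, "offset": [0, 0, -0.4], "angular": [0, 0, 0]}, {"hand": 0, "offset": [0, 0, -0.4], "angular": [0, 0, 0]}, {"hand": 0, "offset": [0, 0, -0.4], "angular": [0, 0, 0]}, {"hand": 0, "offset": [0, 0, -0.4], "angular": [0, 0, 0]}, {"hand": 0, "offset": [0, 0, -0.4], "angular": [0, 0, 0]}, {"hand": 0, "offset": [0, 0, -0.4], "angular": [0, 0, 0]}]' --force 50

```text
time: 4.08
tool_pos: [0.4903, -0.014, 0.1002]
tcp_rot: [-2.253, -2.19, 0.0]
wrist_force: [-0.4, -0.3, -0.5]
width: 0.058
```

Emit:
drive_tool --deltas '[{"hand": 0, "offset": [0, 0, 1], "angular": [0, 0, 0]}, {"hand": 0, "offset": [0, 0, 4], "angular": [0, 0, 0]}, {"hand": 0, "offset": [0, 0, 8], "angular": [0, 0, 0]}, {"hand": 0, "offset": [0, 0, 11], "angular": [0, 0, 0]}, {"hand": 0, "offset": [0, 0, 12], "angular": [0, 0, 0]}, {"hand": 0, "offset": [0, 0, 12], "angular": [0, 0, 0]}, {"hand": 0, "offset": [0, 0, 12], "angular": [0, 0, 0]}]'

```text
time: 4.95
tool_pos: [0.4893, -0.014, 0.2186]
tcp_rot: [-2.251, -2.188, 0.003]
wrist_force: [0.5, -0.1, -1.7]
width: 0.052
```

```bash
python3 - <<'E'
from h import *
import pickle
S=snap("side");T=snap("top");pickle.dump({"side":S,"top":T},open("c1.pkl","wb"))
s,t=S["frame"],T["frame"]
b=cv2.resize(s[90:280,230:390],None,fx=3,fy=3,interpolation=2)
a=cv2.resize(t[140:330,250:360],None,fx=3,fy=3,interpolation=2)
cv2.imwrite("pics/g2.png",np.hstack([b,a]))
p=bot.read_state();print(p["tool_pos"],p["width"],p["wrist_force"])
f=lambda X:((proj(S,X)-[230,90])*3).round(0)
print(f(p["tool_pos"]),f(p["tool_pos"]+[0,0,.035]))
E
```

```text
[ 0.48923659 -0.01397914  0.21849289] 0.056685643067831616 [-0.81082883 -0.87371468 -0.53147536]
[206. 201.] [205. 155.]
```

View pics/g2.png

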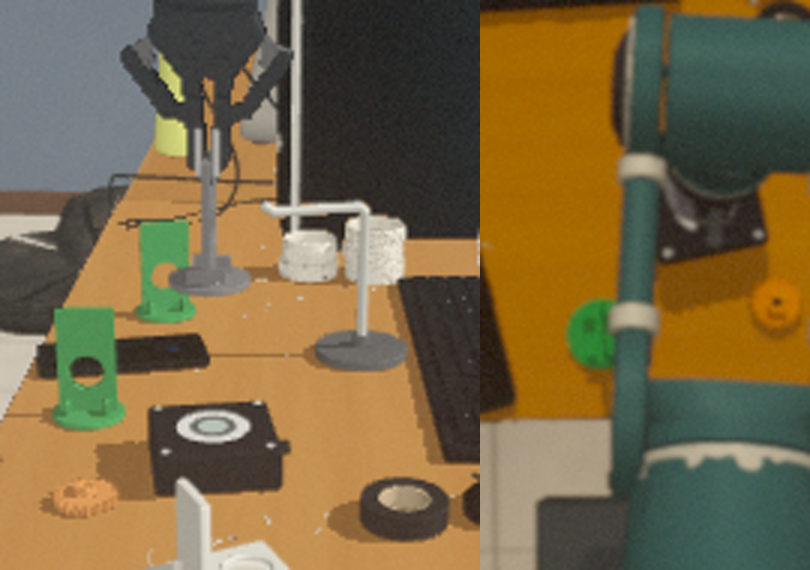

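The cover is held upright (tab at crop (210,155), foot at (209,280)) and the window is bare. The heights agree with the tool reading. Moving in front of the rod tip.

Emit:
drive_tool --deltas '[{"hand": 0, "offset": [0, 1.5, 0], "angular": [0, 0, 2]}, {"hand": 0, "offset": [0, 4.5, 0], "angular": [0, 0, 4]}, {"hand": 0, "offset": [-0.5, 8, 0], "angular": [0, 0, 7]}, {"hand": 0, "offset": [-0.5, 12, 0], "angular": [0, 0, 10]}, {"hand": 0, "offset": [-0.5, 15.5, 0], "angular": [0, 0, 13]}, {"hand": 0, "offset": [-0.5, 18.5, 0], "angular": [0, 0, 16]}, {"hand": 0, "offset": [-0.5, 20, 0], "angular": [0, 0, 17.8]}, {"hand": 0, "offset": [-0.5, 20.3, 0], "angular": [0, 0, 17.8]}]'

```text
time: 6.05
tool_pos: [0.485, 0.1898, 0.2199]
tcp_rot: [-1.884, -2.513, 0.001]
wrist_force: [0.1, 0.1, -0.2]
width: 0.055
```

Emit:
drive_tool --deltas '[{"hand": 0, "offset": [0, 0, -1], "angular": [0, 0, 0]}, {"hand": 0, "offset": [0, 0, -2.5], "angular": [0, 0, 0]}, {"hand": 0, "offset": [0, 0, -4], "angular": [0, 0, 0]}, {"hand": 0, "offset": [0, 0, -4.2], "angular": [0, 0, 0]}, {"hand": 0, "offset": [0, 0, -4.2], "angular": [0, 0, 0]}, {"hand": 0, "offset": [0, 0, -4.2], "angular": [0, 0, 0]}]'

```text
time: 6.8
tool_pos: [0.4858, 0.1891, 0.1789]
tcp_rot: [1.887, 2.511, 0.001]
wrist_force: [0.5, -0.1, 0.4]
width: 0.052
```

```bash
python3 - <<'E'
from h import *
import pickle
S=snap("side");T=snap("top");pickle.dump({"side":S,"top":T},open("c2.pkl","wb"))
s,t=S["frame"],T["frame"]
b=cv2.resize(s[110:230,270:390],None,fx=4,fy=4,interpolation=2)
a=cv2.resize(t[130:250,190:270],None,fx=4,fy=4,interpolation=2)
cv2.imwrite("pics/g3.png",np.hstack([b,a]))
p=bot.read_state();X=p["tool_pos"];print(X,p["tcp_rot"],p["width"],p["wrist_force"])
f=lambda X:((proj(S,X)-[270,110])*4).round(0)
g=lambda X:((proj(T,X)-[190,130])*4+[480,0]).round(0)
for n,q in dict(tcp=X,eye=X-[0,0,.023],footc=X-[0,0,.059],tip=[.523,.200,.155],hang=[.562,.2117,.15]).items(): print(n,f(q),g(q))
E
```

```text
[0.485857   0.18913326 0.178967  ] [1.88633062e+00 2.51133674e+00 1.63097279e-03] 0.054436699836590205 [-0.39936561  0.95830642 -0.54845823]
tcp [134. 163.] [676. 294.]
eye [134. 196.] [681. 297.]
footc [135. 246.] [688. 303.]
tip [189. 194.] [662. 237.]
hang [246. 197.] [643. 175.]
```

View pics/g3.png

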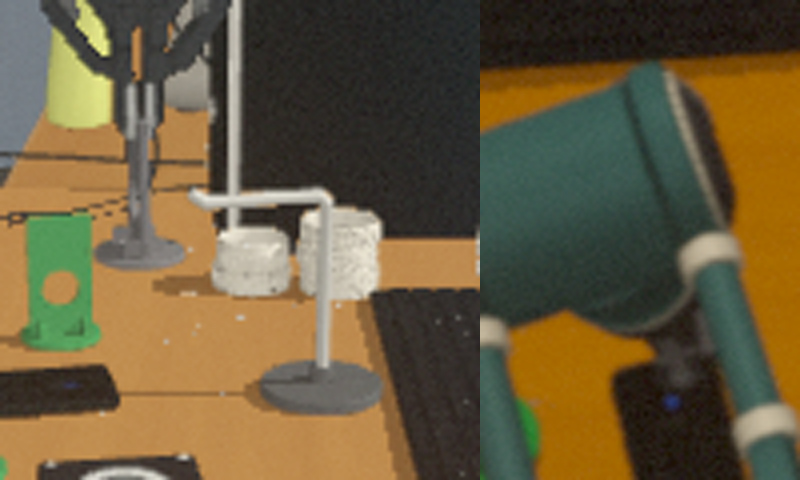

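Emit:
drive_tool --deltas '[{"hand": 0, "offset": [0, 0, -0.2], "angular": [0, 0, 0]}, {"hand": 0, "offset": [0.7, 0.2, -0.2], "angular": [0, 0, 0]}, {"hand": 0, "offset": [1.5, 0.44, -0.2], "angular": [0, 0, 0]}, {"hand": 0, "offset": [2.3, 0.67, -0.2], "angular": [0, 0, 0]}, {"hand": 0, "offset": [3.1, 0.9, -0.2], "angular": [0, 0, 0]}, {"hand": 0, "offset": [3.9, 1.14, -0.2], "angular": [0, 0, 0]}, {"hand": 0, "offset": [4.7, 1.37, -0.2], "angular": [0, 0, 0]}, {"hand": 0, "offset": [4.7, 1.37, -0.2], "angular": [0, 0, 0]}]'

```text
time: 7.9
tool_pos: [0.533, 0.2028, 0.1762]
tcp_rot: [1.887, 2.512, -0.0]
wrist_force: [0.4, 0.2, -0.9]
width: 0.051
```

No contact force so far. Going on.

Emit:
drive_tool --deltas '[{"hand": 0, "offset": [0.6, 0.18, 0], "angular": [0, 0, 0]}, {"hand": 0, "offset": [1.3, 0.38, 0], "angular": [0, 0, 0]}, {"hand": 0, "offset": [2, 0.58, 0], "angular": [0, 0, 0]}, {"hand": 0, "offset": [2.6, 0.76, 0], "angular": [0, 0, 0]}, {"hand": 0, "offset": [2.6, 0.76, 0], "angular": [0, 0, 0]}]'

```text
time: 8.52
tool_pos: [0.5588, 0.2104, 0.1762]
tcp_rot: [1.887, 2.512, -0.0]
wrist_force: [0.3, 0.2, -1.0]
width: 0.054
```

Emit:
drive_tool --deltas '[{"hand": 0, "offset": [0, 0, -0.3], "angular": [0, 0, 0]}, {"hand": 0, "offset": [0, 0, -0.6], "angular": [0, 0, 0]}, {"hand": 0, "offset": [0, 0, -0.9], "angular": [0, 0, 0]}, {"hand": 0, "offset": [0, 0, -1.1], "angular": [0, 0, 0]}, {"hand": 0, "offset": [0, 0, -1.1], "angular": [0, 0, 0]}]'

```text
time: 9.15
tool_pos: [0.5581, 0.2102, 0.165]
tcp_rot: [-1.887, -2.512, 0.001]
wrist_force: [0.0, -0.6, -1.5]
width: 0.052
```

```bash
python3 - <<'E'
from h import *
S=snap("side")
cv2.imwrite("pics/g4.png",cv2.resize(S["frame"][110:230,270:390],None,fx=4,fy=4,interpolation=2))
p=bot.read_state();print(p["tool_pos"],p["width"],p["wrist_force"])
E
```

```text
[0.55826674 0.21025094 0.16518892] 0.052866072258162124 [-0.37566143 -0.58129097 -1.93939253]
```

View pics/g4.png

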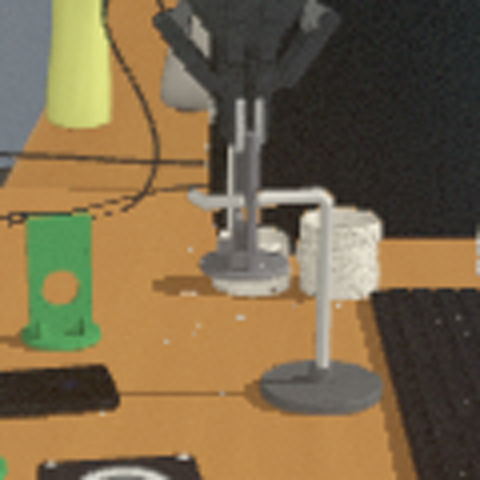

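The rod enters behind the tab and the eye is threaded (tab at (245,190) on the rod). Not seated yet, so lowering a little more.

Emit:
drive_tool --deltas '[{"hand": 0, "offset": [0, 0, -0.1], "angular": [0, 0, 0]}, {"hand": 0, "offset": [0, 0, -0.2], "angular": [0, 0, 0]}, {"hand": 0, "offset": [0, 0, -0.2], "angular": [0, 0, 0]}, {"hand": 0, "offset": [0, 0, -0.2], "angular": [0, 0, 0]}]'

```text
time: 9.7
tool_pos: [0.5583, 0.2103, 0.1633]
tcp_rot: [-1.887, -2.512, 0.0]
wrist_force: [0.3, -0.1, -1.2]
width: 0.053
```

Emit:
drive_tool --deltas '[{"hand": 0, "offset": [0, 0, -0.1], "angular": [0, 0, 0]}, {"hand": 0, "offset": [0, 0, -0.2], "angular": [0, 0, 0]}, {"hand": 0, "offset": [0, 0, -0.2], "angular": [0, 0, 0]}, {"hand": 0, "offset": [0, 0, -0.2], "angular": [0, 0, 0]}]'

```text
time: 10.2
tool_pos: [0.5586, 0.2103, 0.1619]
tcp_rot: [1.886, 2.512, 0.001]
wrist_force: [-1.1, -0.1, 4.9]
width: 0.054
```

Seated (+5 N). Opening gently, then rising straight up.

Emit:
drive_tool --deltas '[{"hand": 0.08, "offset": [0, 0, 0], "angular": [0, 0, 0]}, {"hand": 0.12, "offset": [0, 0, 0], "angular": [0, 0, 0]}, {"hand": 0.2, "offset": [0, 0, 0], "angular": [0, 0, 0]}, {"hand": 0.3, "offset": [0, 0, 0], "angular": [0, 0, 0]}, {"hand": 0.4, "offset": [0, 0, 0], "angular": [0, 0, 0]}, {"hand": 0.4, "offset": [0, 0, 0], "angular": [0, 0, 0]}, {"hand": 0.4, "offset": [0, 0, 0.5], "angular": [0, 0, 0]}, {"hand": 0.4, "offset": [0, 0, 1.5], "angular": [0, 0, 0]}]'

```text
time: 11.2
tool_pos: [0.5581, 0.2102, 0.1764]
tcp_rot: [-1.886, -2.512, 0.001]
wrist_force: [-0.8, -0.2, -0.9]
width: 0.4
```

Emit:
drive_tool --deltas '[{"hand": 0.4, "offset": [0, 0, 1], "angular": [0, 0, 0]}, {"hand": 0.4, "offset": [0, 0, 3], "angular": [0, 0, 0]}, {"hand": 0.4, "offset": [0, 0, 5], "angular": [0, 0, 0]}, {"hand": 0.4, "offset": [0, 0, 7], "angular": [0, 0, 0]}, {"hand": 0.4, "offset": [0, 0, 8], "angular": [0, 0, 0]}, {"hand": 0.4, "offset": [0, 0, 8], "angular": [0, 0, 0]}]'

```text
time: 11.95
tool_pos: [0.559, 0.2105, 0.2577]
tcp_rot: [1.886, 2.511, 0.003]
wrist_force: [0.6, -0.2, 0.1]
width: 0.398
```

```bash
python3 - <<'E'
from h import *
import pickle
S=snap("side");T=snap("top");pickle.dump({"side":S,"top":T},open("c3.pkl","wb"))
b=cv2.resize(S["frame"][110:270,270:390],None,fx=3.5,fy=3.5,interpolation=2)
a=cv2.resize(T["frame"][130:290,200:310],None,fx=3.5,fy=3.5,interpolation=2)
cv2.imwrite("pics/g5.png",np.hstack([b,a]))
p=bot.read_state();print(p["tool_pos"],p["width"],p["wrist_force"],p["q"].round(2))
E
```

```text
[0.55797313 0.21016527 0.25567038] 0.40015034152803125 [-0.5443459  -0.4624831  -0.26403337] [0.32 0.09 1.72 0.   1.33 0.04]
```

View pics/g5.png

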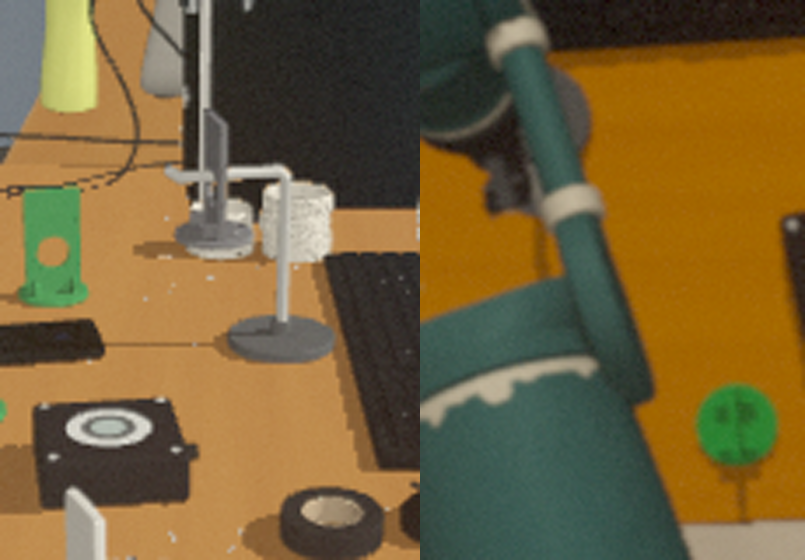

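The cover hangs freely on the rod (tab at crop (215,160)), the hand is clear and the window is bare at crop (109,428). Next, the tray fin at about (0.492, -0.2055), with jaws along 26.7°.

Emit:
drive_tool --deltas '[{"hand": 0.4, "offset": [-0.4, -2, 0], "angular": [0, 0, 0]}, {"hand": 0.5, "offset": [-1.2, -7.5, 0], "angular": [0, 0, 2]}, {"hand": 0.6, "offset": [-2.2, -13.5, 0], "angular": [0, 0, 4]}, {"hand": 0.6, "offset": [-3.2, -19.5, 0], "angular": [0, 0, 6]}, {"hand": 0.6, "offset": [-4.2, -25.5, 0], "angular": [0, 0, 8]}, {"hand": 0.6, "offset": [-5.2, -31.5, 0], "angular": [0, 0, 10]}, {"hand": 0.6, "offset": [-6.1, -37, 0], "angular": [0, 0, 10.5]}, {"hand": 0.6, "offset": [-6.6, -41.6, 0], "angular": [0, 0, 10.5]}]'

```text
time: 13.05
tool_pos: [0.4902, -0.2084, 0.2555]
tcp_rot: [-1.65, -2.672, 0.001]
wrist_force: [0.1, 0.3, 0.1]
width: 0.597
```

Emit:
drive_tool --deltas '[{"hand": 0.6, "offset": [0, 0, -2], "angular": [0, 0, 0]}, {"hand": 0.6, "offset": [0, 0, -6], "angular": [0, 0, 0]}, {"hand": 0.6, "offset": [0, 0, -11], "angular": [0, 0, 0]}, {"hand": 0.6, "offset": [0, 0, -14], "angular": [0, 0, 0]}, {"hand": 0.6, "offset": [0, 0, -15], "angular": [0, 0, 0]}, {"hand": 0.6, "offset": [0, 0, -15], "angular": [0, 0, 0]}]'

```text
time: 13.8
tool_pos: [0.4916, -0.2051, 0.1055]
tcp_rot: [-1.647, -2.673, 0.0]
wrist_force: [1.1, 0.6, 0.2]
width: 0.598
```

```bash
python3 - <<'E'
from h import *
import pickle
S=snap("side");T=snap("top")
b=cv2.resize(S["frame"][170:310,240:350],None,fx=4,fy=4,interpolation=2)
a=cv2.resize(T["frame"][150:290,340:430],None,fx=4,fy=4,interpolation=2)
cv2.imwrite("pics/g6.png",np.hstack([b,a]))
p=bot.read_state();print(p["tool_pos"],p["tcp_rot"],p["width"],p["q"].round(2))
W=onplane(S,270+109.5/3.5-.5,110+428.5/3.5-.5,.036);print("window side",W)
X=p["tool_pos"]
print("fin top corners px",[((proj(S,[.492-.45*s*.022,-.2055+.893*s*.022,.076])-[240,170])*4).round() for s in(-1,1)],"tcp",((proj(S,X)-[240,170])*4).round())
E
```

```text
[ 0.49336853 -0.2059777   0.10765328] [1.64731875e+00 2.67242067e+00 4.61638160e-04] 0.5993696729357867 [-0.44  0.09  2.01  0.    1.04 -0.91]
window side [ 0.49288502 -0.02334555  0.036     ]
fin top corners px [array([229., 351.]), array([196., 312.])] tcp [214. 274.]
```

View pics/g6.png

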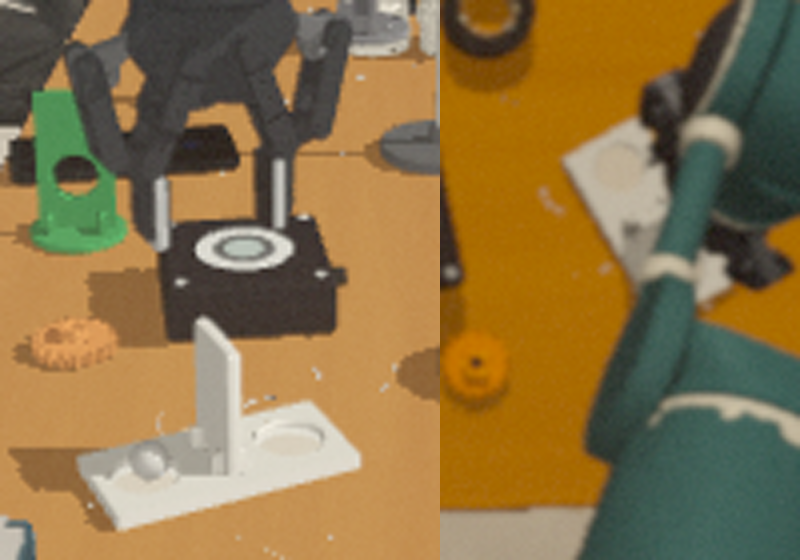

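The fin top (crop (220,335)) lies midway between the pads (168 and 272), and the ball is in its pocket at (150,460). Narrowing the jaws, descending and gripping.

Emit:
drive_tool --deltas '[{"hand": 0.45, "offset": [0.1, 0, -1], "angular": [0, 0, 0]}, {"hand": 0.45, "offset": [0.1, 0, -3], "angular": [0, 0, 0]}, {"hand": 0.45, "offset": [0.1, 0, -5], "angular": [0, 0, 0]}, {"hand": 0.45, "offset": [0.1, 0, -6.5], "angular": [0, 0, 0]}, {"hand": 0.45, "offset": [0.1, 0, -6.8], "angular": [0, 0, 0]}, {"hand": 0.45, "offset": [0.1, 0, -6.8], "angular": [0, 0, 0]}]'

```text
time: 14.65
tool_pos: [0.4937, -0.2059, 0.0385]
tcp_rot: [1.649, 2.674, 0.0]
wrist_force: [-0.2, 0.4, 0.1]
width: 0.456
```

Emit:
drive_tool --deltas '[{"hand": 0.35, "offset": [0, 0, 0], "angular": [0, 0, 0]}, {"hand": 0.25, "offset": [0, 0, 0], "angular": [0, 0, 0]}, {"hand": 0.2, "offset": [0, 0, 0], "angular": [0, 0, 0]}, {"hand": 0.15, "offset": [0, 0, 0], "angular": [0, 0, 0]}, {"hand": 0.1, "offset": [0, 0, 0], "angular": [0, 0, 0]}, {"hand": 0.05, "offset": [0, 0, 0], "angular": [0, 0, 0]}, {"hand": 0, "offset": [0, 0, 0], "angular": [0, 0, 0]}, {"hand": 0, "offset": [0, 0, 0], "angular": [0, 0, 0]}]' --force 70

```text
time: 15.65
tool_pos: [0.4934, -0.2059, 0.0385]
tcp_rot: [1.649, 2.674, -0.0]
wrist_force: [-1.2, 0.6, 3.8]
width: 0.071
```

Emit:
drive_tool --deltas '[{"hand": 0, "offset": [0, 0, 0], "angular": [0, 0, 0]}, {"hand": 0, "offset": [0, 0, 0], "angular": [0, 0, 0]}, {"hand": 0, "offset": [0, 0, 0.3], "angular": [0, 0, 0]}, {"hand": 0, "offset": [0, 0, 0.8], "angular": [0, 0, 0]}, {"hand": 0, "offset": [0, 0, 1.4], "angular": [0, 0, 0]}, {"hand": 0, "offset": [0, 0, 2.1], "angular": [0, 0, 0]}, {"hand": 0, "offset": [0, 0, 2.7], "angular": [0, 0, 0]}, {"hand": 0, "offset": [0, 0, 3], "angular": [0, 0, 0]}]'

```text
time: 16.65
tool_pos: [0.4938, -0.2059, 0.069]
tcp_rot: [1.648, 2.673, 0.0]
wrist_force: [-0.6, -0.2, -0.9]
width: 0.07
```

```bash
python3 - <<'E'
from h import *
S=snap("side");T=snap("top")
b=cv2.resize(S["frame"][140:300,240:350],None,fx=3.5,fy=3.5,interpolation=2)
a=cv2.resize(T["frame"][150:290,340:430],None,fx=3.5,fy=3.5,interpolation=2)
a=cv2.copyMakeBorder(a,0,b.shape[0]-a.shape[0],0,0,0)
cv2.imwrite("pics/g7.png",np.hstack([b,a]))
p=bot.read_state();print(p["tool_pos"],p["tcp_rot"],p["width"],p["wrist_force"])
E
```

```text
[ 0.49373078 -0.20591487  0.06885609] [1.64841816e+00 2.67317223e+00 1.83389846e-04] 0.07186491951487813 [-0.79289168 -0.8036537  -1.29346371]
```

View pics/g7.png

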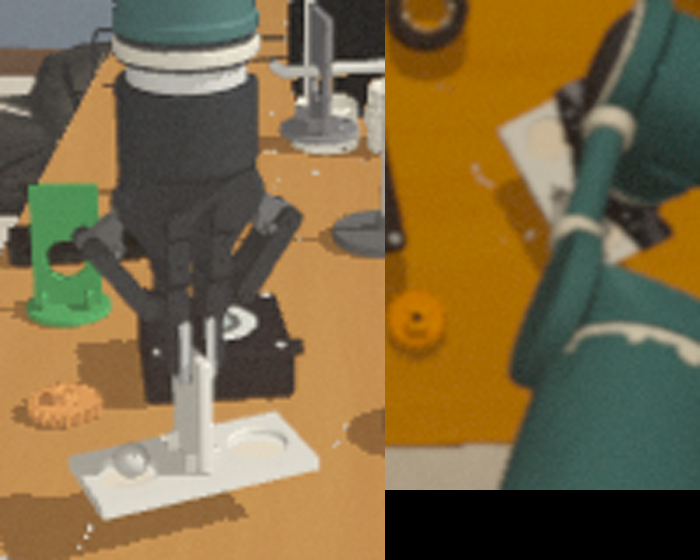

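The tray is lifted and level, with the ball in its pocket (crop (133,460)). Raising it, then moving gently across.

Emit:
drive_tool --deltas '[{"hand": 0, "offset": [0, 0, 0.3], "angular": [0, 0, 0]}, {"hand": 0, "offset": [0, 0, 0.9], "angular": [0, 0, 0]}, {"hand": 0, "offset": [0, 0, 1.8], "angular": [0, 0, 0]}, {"hand": 0, "offset": [0, 0, 2.8], "angular": [0, 0, 0]}, {"hand": 0, "offset": [0, 0, 3.8], "angular": [0, 0, 0]}, {"hand": 0, "offset": [0, 0, 4.7], "angular": [0, 0, 0]}, {"hand": 0, "offset": [0, 0, 5.3], "angular": [0, 0, 0]}, {"hand": 0, "offset": [0, 0, 5.5], "angular": [0, 0, 0]}]'

```text
time: 17.75
tool_pos: [0.4936, -0.2059, 0.1239]
tcp_rot: [1.649, 2.673, 0.0]
wrist_force: [-0.6, -0.0, -1.6]
width: 0.073
```

Emit:
drive_tool --deltas '[{"hand": 0, "offset": [0.03, 0.2, 0], "angular": [0, 0, 0]}, {"hand": 0, "offset": [0.1, 0.6, 0], "angular": [0, 0, 0]}, {"hand": 0, "offset": [0.2, 1.2, 0], "angular": [0, 0, 0]}, {"hand": 0, "offset": [0.33, 2, 0], "angular": [0, 0, 0]}, {"hand": 0, "offset": [0.48, 3, 0], "angular": [0, 0, 0]}, {"hand": 0, "offset": [0.65, 4, 0], "angular": [0, 0, 0]}, {"hand": 0, "offset": [0.81, 5, 0], "angular": [0, 0, 0]}, {"hand": 0, "offset": [0.98, 6, 0], "angular": [0, 0, 0]}]'

```text
time: 18.75
tool_pos: [0.5033, -0.1449, 0.1233]
tcp_rot: [1.649, 2.674, 0.0]
wrist_force: [-0.1, -0.2, -1.2]
width: 0.07
```

Emit:
drive_tool --deltas '[{"hand": 0, "offset": [0.16, 1, 0], "angular": [0, 0, 0]}, {"hand": 0, "offset": [0.33, 2, 0], "angular": [0, 0, 0]}, {"hand": 0, "offset": [0.49, 3, 0], "angular": [0, 0, 0]}, {"hand": 0, "offset": [0.65, 4, 0], "angular": [0, 0, 0]}, {"hand": 0, "offset": [0.81, 5, 0], "angular": [0, 0, 0]}, {"hand": 0, "offset": [0.98, 6, 0], "angular": [0, 0, 0]}, {"hand": 0, "offset": [1.14, 7, 0], "angular": [0, 0, 0]}, {"hand": 0, "offset": [1.3, 8, 0], "angular": [0, 0, 0]}]'

```text
time: 19.75
tool_pos: [0.5163, -0.0651, 0.1233]
tcp_rot: [1.649, 2.674, 0.0]
wrist_force: [1.1, 0.5, -1.0]
width: 0.07
```

Emit:
drive_tool --deltas '[{"hand": 0, "offset": [0.16, 1, 0], "angular": [0, 0, 0]}, {"hand": 0, "offset": [0.33, 2, 0], "angular": [0, 0, 0]}, {"hand": 0, "offset": [0.5, 3, 0], "angular": [0, 0, 0]}, {"hand": 0, "offset": [0.66, 4, 0], "angular": [0, 0, 0]}, {"hand": 0, "offset": [0.8, 4.9, 0], "angular": [0, 0, 0]}, {"hand": 0, "offset": [0.92, 5.6, 0], "angular": [0, 0, 0]}, {"hand": 0, "offset": [1, 6.1, 0], "angular": [0, 0, 0]}, {"hand": 0, "offset": [1.02, 6.3, 0], "angular": [0, 0, 0]}]'

```text
time: 20.75
tool_pos: [0.5264, -0.0025, 0.1233]
tcp_rot: [1.649, 2.674, -0.0]
wrist_force: [-0.4, -0.1, -0.5]
width: 0.075
```

```bash
python3 - <<'E'
from h import *
import pickle
S=snap("side");T=snap("top");pickle.dump({"side":S,"top":T},open("c4.pkl","wb"))
b=cv2.resize(S["frame"][130:280,240:360],None,fx=3.5,fy=3.5,interpolation=2)
a=cv2.resize(T["frame"][150:300,280:380],None,fx=3.5,fy=3.5,interpolation=2)
cv2.imwrite("pics/g8.png",np.hstack([b,a]))
p=bot.read_state();X=p["tool_pos"];print(X,p["tcp_rot"],p["width"],p["wrist_force"])
pk=X-[.0357,.018,0.0345]
print("pocket",pk,"side px",((proj(S,pk)-[240,130])*3.5).round(),"top",((proj(T,pk)-[280,150])*3.5+[420,0]).round())
E
```

```text
[ 0.52632298 -0.00265585  0.12326118] [-1.64869867e+00 -2.67415048e+00  1.82907540e-04] 0.07100976619110898 [-0.58475475 -0.10030277 -2.43492522]
pocket [ 0.49062298 -0.02065585  0.08876118] side px [209. 284.] top [580. 185.]
```

View pics/g8.png

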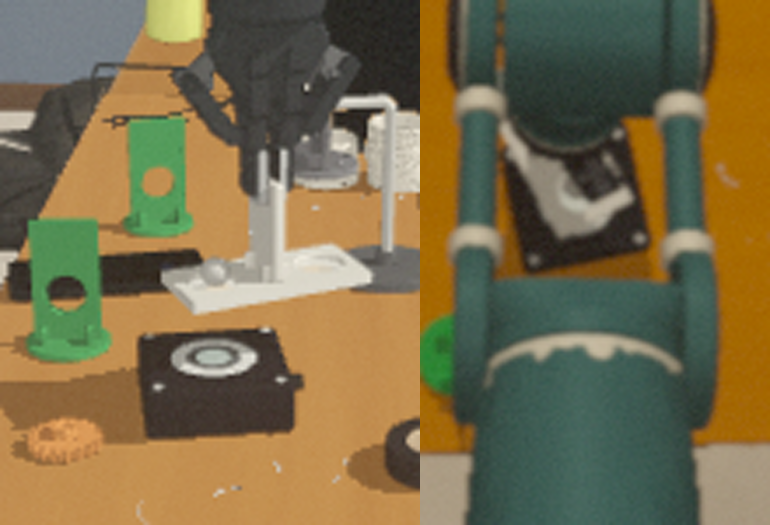

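In the final position the tray is level over the camera. The ball is at side crop (215,272), the window at (212,356), and the cover still hangs behind. Checking the ball and window in the same view.

```bash
python3 - <<'E'
from h import *
import pickle
C=pickle.load(open("c4.pkl","rb"));S,T=C["side"],C["top"]
s=lambda u,v:(240+(u+.5)/3.5-.5,130+(v+.5)/3.5-.5)
t=lambda u,v:(280+(u-420+.5)/3.5-.5,150+(v+.5)/3.5-.5)
for z in (.094,.0988,.104): print("ball",z,onplane(S,*s(215,272),z)[:2])
print("win",onplane(S,*s(212.5,356.5),.036)[:2])
print("plate side tips z .093: left",onplane(S,*s(164,268),.093)[:2],"right",onplane(S,*s(372,268),.093)[:2],"near",onplane(S,*s(196,302),.093)[:2])
sc=[onplane(T,*t(*q),.036)[:2] for q in[(618,134),(642,238),(533,261)]];print("cam top",(sc[0]+sc[2])/2)
# ball vs edge circles refined
c=S["frame"][185:215,285:320].mean(2).astype(np.uint8)
r=cv2.HoughCircles(cv2.resize(c,None,fx=6,fy=6,interpolation=2),cv2.HOUGH_GRADIENT,1.5,60,param1=80,param2=12,minRadius=18,maxRadius=34)
print(None if r is None else [(285+(a[0]+.5)/6-.5,185+(a[1]+.5)/6-.5,a[2]/6) for a in r[0][:3]],s(215,272))
p=bot.read_state();print(abs(p["joint_vel"]).max(),p["time"])
E
```

```text
ball 0.094 [ 0.49325346 -0.01042044]
ball 0.0988 [ 0.49420614 -0.02227933]
ball 0.104 [ 0.49523821 -0.03512645]
win [ 0.49167826 -0.02099174]
plate side tips z .093: left [ 0.45774113 -0.00225568] right [0.59952582 0.00417858] near [ 0.48468973 -0.06021876]
cam top [ 0.48784643 -0.01882276]
[(np.float32(301.20834), np.float32(206.45833), np.float32(4.9249997)), (np.float32(288.70834), np.float32(208.70833), np.float32(3.25))] (301.07142857142856, 207.35714285714286)
0.0049392395021125406 20.85
```

Both estimates put the pocket within about 3 mm of the window. Settling for a moment, then handing in.

Emit:
drive_tool --deltas '[{"hand": 0, "offset": [0, 0, 0], "angular": [0, 0, 0]}, {"hand": 0, "offset": [0, 0, 0], "angular": [0, 0, 0]}, {"hand": 0, "offset": [0, 0, 0], "angular": [0, 0, 0]}, {"hand": 0, "offset": [0, 0, 0], "angular": [0, 0, 0]}, {"hand": 0, "offset": [0, 0, 0], "angular": [0, 0, 0]}, {"hand": 0, "offset": [0, 0, 0], "angular": [0, 0, 0]}, {"hand": 0, "offset": [0, 0, 0], "angular": [0, 0, 0]}, {"hand": 0, "offset": [0, 0, 0], "angular": [0, 0, 0]}]'

```text
time: 21.85
tool_pos: [0.5263, -0.0027, 0.1233]
tcp_rot: [-1.649, -2.674, 0.0]
wrist_force: [-1.1, -0.5, -1.2]
width: 0.073
```

```bash
python3 -c "
from workcell import bot
p=bot.read_state();print(p['tool_pos'],p['width'],abs(p['joint_vel']).max());print(bot.finish_job())"
```

```text
[ 0.52633783 -0.00273838  0.12326234] 0.07312496420688844 0.0016001613032446654
the job is handed in; nothing more can be done
None
```

I hung the grey dust cover by its eye on the hook rod. I then lifted the tray by its fin and handed in at about 22 s, holding it still over the camera window. No verdict was reported.

**Last checks:**
- **Tray:** it looked level, with its underside about 5 cm above the glass by the tool reading. The ball was in its pocket in the last picture.
- **Pocket over window:** the pocket centre from the tool pose was about (0.491, -0.021). The side view put the ball about 3 mm from the window centre. The top and side views disagreed by 3–5 mm on the window position, inside the 15 mm limit.
- **Cover:** the side view after release showed it hanging on the rod with the hand clear. In the last picture it was partly hidden behind the hand, but its foot was visible where expected.
- **Phone, gear and tape roll:** I saw no movement in the views that showed them, but did not measure them.

**Disagreement:** the fingertips looked about 20 mm higher in the side view than the tool reading implied. I did not find out why; both grips held.

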